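Line up the specimen pots by size in the slanted rack

TASK

The slanted pot rack on the specimen desk shows one pot of each size; the biggest and the smallest already stand in its two end lanes. Put the four loose pots upright, one to a lane, into the empty lanes between them so that the row runs in order of size from the biggest to the smallest, each slid down against the front stop. Set the pots down rather than dropping them, tip none over, and leave the two end pots where they stand.

Things in the scene. Friction and masses are not known exactly. Their poses are not given: they have to be found in the camera images.
- pot_30: Loose closed specimen pot: upright, round, straight-sided, yellow screw lid flush with its side, 30 mm across and 44 mm high with the lid, 25 g give or take 30 percent. It starts standing on the bench in front of the rack. Origin: centre of its underside; z points up its axis. All pots look alike but for size.
- pot_38: Loose closed specimen pot: upright, round, straight-sided, yellow screw lid flush with its side, 38 mm across and 54 mm high with the lid, 45 g give or take 30 percent. It starts standing on the bench in front of the rack. Origin: centre of its underside; z points up its axis. All pots look alike but for size.
- pot_46: Loose closed specimen pot: upright, round, straight-sided, yellow screw lid flush with its side, 46 mm across and 64 mm high with the lid, 80 g give or take 30 percent. It starts standing on the bench in front of the rack. Origin: centre of its underside; z points up its axis. All pots look alike but for size.
- pot_54: Loose closed specimen pot: upright, round, straight-sided, yellow screw lid flush with its side, 54 mm across and 74 mm high with the lid, 120 g give or take 30 percent. It starts standing on the bench in front of the rack. Origin: centre of its underside; z points up its axis. All pots look alike but for size.
- end_24: The smallest pot, same kind, 24 mm across and 34 mm high, already standing in one of the two end lanes of the rack, against the stop (which end varies). Origin: the edge of its underside that touches the stop, so the pot's centre lies 12 mm further along its x (uphill); z points up its axis, tilted with the slope.
- end_62: The biggest pot, same kind, 62 mm across and 84 mm high, already standing in one of the two end lanes of the rack, against the stop (which end varies). Origin: the edge of its underside that touches the stop, so the pot's centre lies 31 mm further along its x (uphill); z points up its axis, tilted with the slope.
- lane_a: First (leftmost seen from the robot, +y) of four empty middle lanes of the slanted rack; lanes are 75 mm apart, the end lanes lie beyond lane_a and lane_d. Lanes fall towards the robot at 18 degrees, 72 mm wide between dividers, 168 mm long. Origin: on the lane's surface, midway across, at the foot of the front stop (16 mm above the bench); x uphill away from the robot, y to the left, z square off the surface.
- lane_b: Second middle lane, like lane_a. Its grey and white strip is slick: a pot let go on it slides down by itself to the clear front stop. Origin: on the lane's surface, midway across, at the foot of the front stop (16 mm above the bench); x uphill away from the robot, y to the left, z square off the surface.
- lane_c: Third middle lane, like lane_a. The front stop is 28 mm high and 4 mm thick, the dividers 14 mm high and 3 mm thick, the lip at the uphill end 14 mm high. Origin: on the lane's surface, midway across, at the foot of the front stop (16 mm above the bench); x uphill away from the robot, y to the left, z square off the surface.
- lane_d: Fourth middle lane (rightmost, -y), like lane_a. A pot home against the stop has the centre of its underside half its diameter from the stop. Origin: on the lane's surface, midway across, at the foot of the front stop (16 mm above the bench); x uphill away from the robot, y to the left, z square off the surface.

How it is judged:
By the outcome, as a careful person would: the job done as asked, in the order asked, and still so for the second after the job is handed in, with the robot touching nothing.
It also fails if it takes over 96 s, if anything falls off the work surface, if the arm or the gripper's body presses on something with over 40 N, if the wrist force passes 120 N, or if a joint passes its speed limit or range.

ROBOT

A 6-joint arm with a two-finger parallel gripper is mounted at the origin on the work surface. World frame = base frame: x ahead of the robot, y to its left, z up, the work surface at z = 0. Lengths are in m, angles in rad, forces in N, time in s.
With the tool pointing down it reaches from about 0.3 to 0.775 m from the base axis. Payload 14.6 kg.
Tool frame: the origin (TCP) lies where the fingers leave the gripper's body, on its centre line; the fingertips stand 97 mm ahead of it and the grasp point (between the pads) lies robot.hold_point_z ahead of it (robot.hold_point_z is the distance from the TCP to the grasp point, in m); z points along the fingers, x is the direction in which the jaws open and shut, and the axes are right-handed (so a half turn about z gives the same grasp; the last joint's range is limited). The gripper opens to 94 mm and grips with 3 to 60 N. Pads are 16 mm wide; open, the fingers measure 119 mm over their backs; the gripper's body (75 mm by 177 mm) begins 78 mm behind the grasp point.
Start: joints at [1.158, 0.3, 1.521, -0, 1.321, -0.067], TCP at [0.186, 0.517, 0.303] pointing down, gripper open.
Joint ranges: [-3.03, 3.03], [-0.79, 2.21], [0.23, 2.52], [-1.04, 4.18], [0, 3.07], [-2.55, 2.55]. Speed limits (rad/s): [2.22, 2.22, 2.57, 3.14, 3.14, 3.14].

INTERFACE

Orientations are given as a unit quaternion [w, x, y, z].
In Python, from bench import robot, cams, ticket gives the robot as it stands. The module is installed in compiled form; this text tells all that it offers.
- The arm moves only by the tool drive_tool, never from a script. Its argument "targets" is a list of rows, each an object with "grip": the gripper command: -1 is shut, 1 is fully open, values between are in proportion; "xyz": the shift along the tool's x, y, z in cm, a list of three; "angular": the turn, a rotation vector about the tool's x, y, z in rad, a list of three. A call has 1 to 20 rows; each row shifts and turns the commanded pose from where the row before left it, along the tool's axes as they then stand; what a row does not reach is not made up. A row lasts 1/10 s, in which the tool goes at most 50 mm and 8.59 degrees, less where a joint would pass 70% of its speed; a pose out of reach is approached as far as the arm can. A call with a gripper value outside its range is refused whole. The fingers move at their own pace and stop on an object; the grip force is fixed at half the most. Time passes only in rows, so rows that do not move let the fingers close. It gives the time, the measured TCP pose, the force and the opening at its end, in the units of the state.
- robot.read_state(): the state, without advancing time (a new reading comes with each control period).
- cams.get_image(name): name is "scene" or "top"; returns a dict with "frame" (420x560x3 uint8, red, green, blue), "fx", "fy", "cx", "cy" (pixels), "R" (3x3) and "t" (3): a world point X has camera coordinates R X + t. Camera axes: x right, y down, z forward; pixel columns grow to the right and rows downward; lengths in m; the calibration is good to about 2 mm. A picture is of the moment at which its call begins. There is no depth.
- ticket.hand_in(): hands the job in, once; it reports no verdict.
The state is a dict: "t": time; "q": joint angles; "qd": joint speeds; "effort": joint torques, N m; "ee_pos": TCP position; "tool_rot": TCP orientation; "wrist_force": force on the tool from outside, world axes, zero at the start; "moment": the same for the moment, N m; "gripper_width": opening from 0.0 (shut) to 1.0 (fully open).
Only numpy, scipy, OpenCV 4.12 (cv2) and the standard library are available. Lean on these libraries where they do the work, as an engineer would, in place of code of your own. Each camera call takes 0.05 s, during which the arm holds its last target.

## Working session

There is one attempt and no reset: what is moved stays moved. The work goes in short steps, Python scripts to look and compute and a tool call to move; the robot and the scene stay as the last step left them, time stands still between calls to the robot, and variables do not carry over. Pictures are saved under pics/ and viewed, and the job is handed in when it is done.

Besides the shell and the picture viewer there is one more tool, called after ">>>" by a JSON object that holds its "method" and its "body", one argument or row to a line. drive_tool: Moves the arm, as the interface text tells. Its arguments: {"type":"object","properties":{"targets":{"type":"array","items":{"type":"object","properties":{"grip":{"type":"number"},"xyz":{"type":"array","items":{"type":"number"}},"angular":{"type":"array","items":{"type":"number"}}}}}},"required":["targets"]}

```bash
mkdir -p pics
python3 - <<'E'
from bench import robot,cams
import cv2,numpy as np
s=robot.read_state();print(s, robot.hold_point_z)
for n in("scene","top"):
    d=cams.get_image(n);cv2.imwrite(f"pics/{n}0.png",d["frame"][:,:,::-1])
    np.savez(f"{n}0.npz",**d)
    print(n,d["fx"],d["fy"],d["cx"],d["cy"],np.round(d["R"],4).tolist(),d["t"], "C",-d["R"].T@d["t"])
E
```

```text
{'t': 0.0, 'q': array([ 1.15836714e+00,  3.00462122e-01,  1.52157675e+00,  1.20804259e-05,
        1.32070945e+00, -6.65828810e-02]), 'qd': array([ 1.62062269e-03,  6.01022469e-04, -1.50266019e-05,  2.02006918e-03,
        1.71882124e-03,  5.39631342e-04]), 'effort': array([ 1.93342086e-03, -5.31806266e+01, -3.52736843e+01,  7.09448196e-02,
        2.43466313e-02, -1.05026754e-04]), 'ee_pos': array([0.18637726, 0.51729764, 0.30209303]), 'tool_rot': array([ 2.95000687e-04,  8.18228380e-01,  5.74893020e-01, -4.96894453e-04]), 'wrist_force': array([ 0.52257063, -0.37564489, -0.82728169]), 'moment': array([-0.00351942,  0.06120863,  0.01785199]), 'gripper_width': 0.99608517539785} 0.0784
scene 502.50247411570024 502.50247411570024 288.09380499160886 208.61298487810097 [[-0.2183, 0.9758, -0.0093], [0.7678, 0.1659, -0.6189], [-0.6024, -0.1423, -0.7854]] [ 0.10409597 -0.34636591  1.23550769] C [1.0329261  0.1316414  0.75698004]
top 461.5342946393483 461.5342946393483 273.87299877067863 211.37098974362564 [[0.0397, -0.9992, -0.0058], [-0.9765, -0.0376, -0.2122], [0.2118, 0.014, -0.9772]] [-0.02324379  0.50577426  0.86975116] C [ 0.31060319 -0.01643339  0.95711575]
```

View pics/scene0.png

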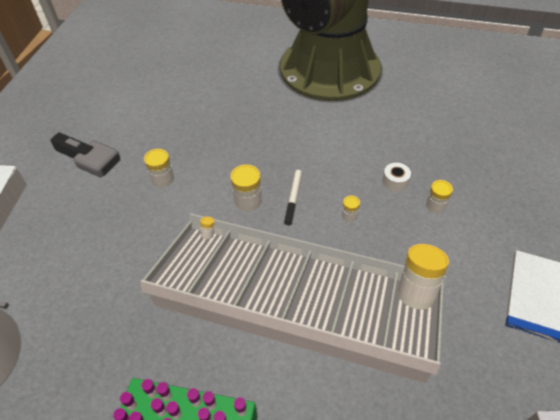

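View pics/top0.png

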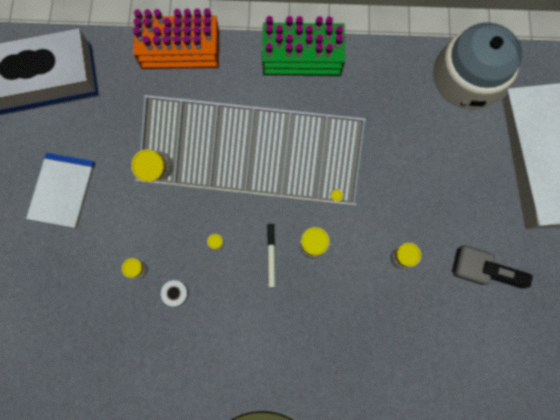

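```bash
cat > h.py <<'E'
import numpy as np,cv2
def ray(d,u,v):
    R,t=d["R"],d["t"];C=-R.T@t
    r=R.T@np.array([(u-d["cx"])/d["fx"],(v-d["cy"])/d["fy"],1.]);return C,r
def onplane(d,u,v,z):
    C,r=ray(d,u,v);return C+r*(z-C[2])/r[2]
def proj(d,X):
    c=d["R"]@np.array(X)+d["t"];return np.array([d["fx"]*c[0]/c[2]+d["cx"],d["fy"]*c[1]/c[2]+d["cy"]])
def tri(d1,p1,d2,p2):
    C1,r1=ray(d1,*p1);C2,r2=ray(d2,*p2)
    s=np.linalg.lstsq(np.c_[r1,-r2],C2-C1,rcond=None)[0]
    a,b=C1+s[0]*r1,C2+s[1]*r2;return (a+b)/2,np.linalg.norm(a-b)
def yellow(d,tops=None):
    h=cv2.cvtColor(d["frame"],cv2.COLOR_RGB2HSV)
    m=cv2.inRange(h,(20,150,90),(35,255,255))
    n,l,st,c=cv2.connectedComponentsWithStats(m)
    return h,m,[(st[i],c[i],l==i) for i in range(1,n) if st[i][4]>25]
E
python3 - <<'E'
from h import *
for n in("top","scene"):
    d=dict(np.load(n+"0.npz"));h,m,L=yellow(d)
    for st,c,mk in L:
        print(n,st,c.round(1),np.percentile(h[...,2][mk],[5,25,50,75,95]))
    f=d["frame"][:,:,::-1]
    if n=="top": crops=[f[85:215,120:380],f[215:285,110:430]]
    else: crops=[f[135:225,140:300],f[165:225,330:470],f[200:380,140:450]]
    for i,c in enumerate(crops): 
        k=min(790/c.shape[1],590/c.shape[0]);cv2.imwrite(f"pics/{n}c{i}.png",cv2.resize(c,None,fx=k,fy=k,interpolation=cv2.INTER_CUBIC))
E
```

```text
top [132 149  33  33 826] [147.7 165. ] [140.25 180.   188.   190.   192.  ]
top [332 190  11  11  99] [336.8 194.9] [161. 175. 182. 187. 191.]
top [301 228  28  27 603] [314.7 241. ] [156.1 179.  188.  189.  191. ]
top [208 234  15  15 173] [214.7 241.1] [150.2 170.  182.  187.  190.4]
top [396 243  25  24 461] [408.1 254.4] [129. 173. 186. 189. 191.]
top [122 258  21  20 314] [131.8 267.5] [124.95 170.   185.   189.   192.  ]
scene [145 149  23  21 385] [156.3 158.9] [136. 209. 229. 232. 233.]
scene [231 165  29  26 602] [245.1 177.4] [138. 216. 232. 233. 233.]
scene [431 180  21  19 311] [441.1 189.2] [134.5 198.  229.  235.  235.5]
scene [344 196  16  15 184] [351.  202.8] [145. 215. 227. 233. 234.]
scene [201 217  13  11 111] [206.8 221.9] [165.5 186.5 216.  226.5 229. ]
scene [ 407  244   42   34 1078] [426.8 260.5] [156. 183. 229. 230. 231.]
```

View pics/topc0.png

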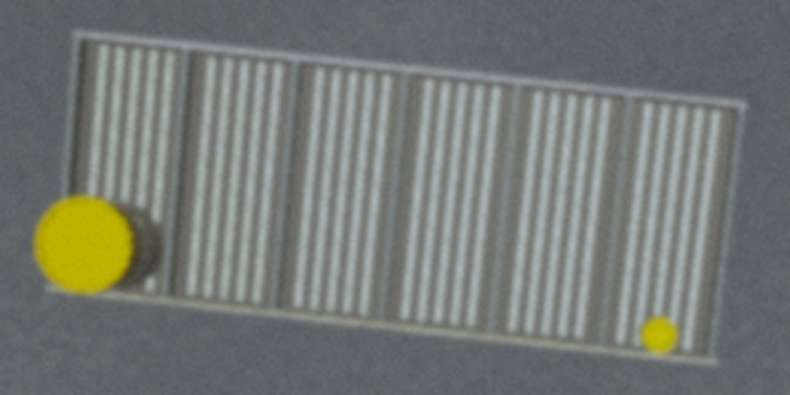

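View pics/scenec2.png

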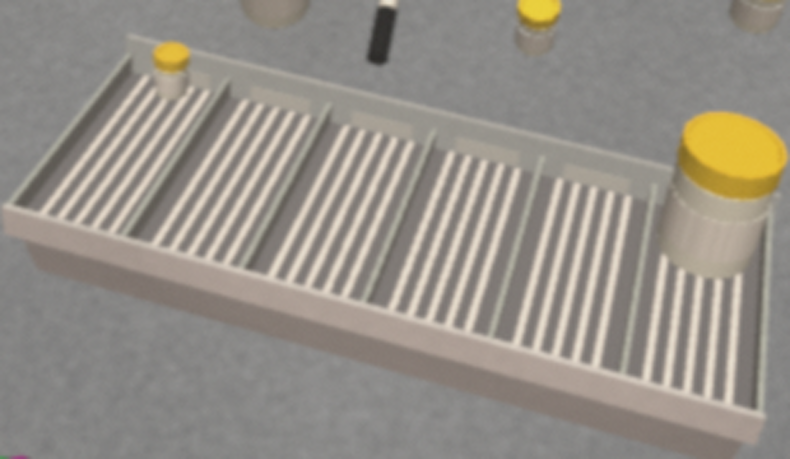

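View pics/scenec0.png

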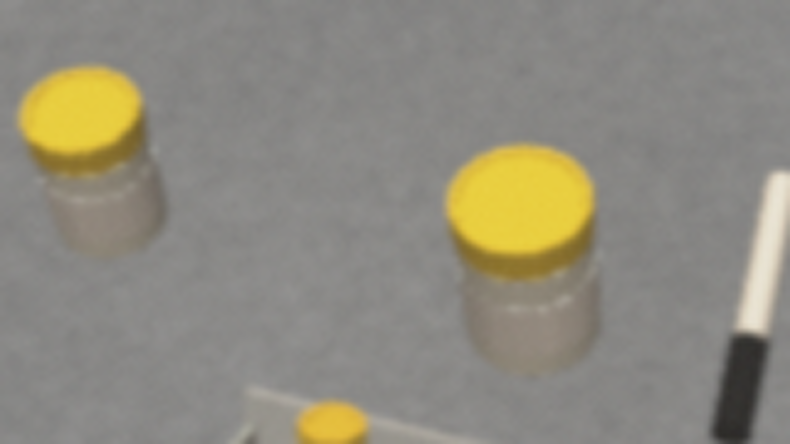

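Run:
```python
from h import *
T=dict(np.load("top0.npz"));S=dict(np.load("scene0.npz"))
def cen(d,th):
    h,m,L=yellow(d);o=[]
    for st,c,mk in L:
        k=(mk&(h[...,2]>th)).astype(np.uint8)
        cn=max(cv2.findContours(k,0,cv2.CHAIN_APPROX_NONE)[0],key=cv2.contourArea)
        e=cv2.fitEllipse(cn) if len(cn)>=5 else None
        M=np.argwhere(k).mean(0)[::-1]
        o.append((M,e,k.sum()))
    return o
a=cen(T,130);b=cen(S,200)
for M,e,n in a:
    best=min(((tri(T,M,S,N),N,f) for N,f,_ in b),key=lambda q:q[0][1])
    P,g=best[0]
    print(M.round(1),best[1].round(1),"P",P.round(4),"gap",round(g,4),
      "diam top",2*np.sqrt(n/np.pi)*np.linalg.norm(P+T["R"].T@T["t"])/T["fx"])
pt=lambda s,x0,y0,x,y:(x0+x/s,y0+y/s)
s1,s2=790/260,790/310
c={"backR(-y)":((746,103),(8,208)),"backL(+y)":((75,33),(763,415)),"frontR":((716,361),(128,36))}
for k,(p,q) in c.items():
    print(k,*tri(T,pt(s1,120,85,*p),S,pt(s2,140,200,*q)))
for z in(.04,.043,.046):print("frontL",onplane(T,*pt(s1,120,85,47,290),z),onplane(T,*pt(s1,120,85,716,361),z))
```

```text
[147.1 165. ] [428.  256.8] P [0.5781 0.2443 0.1035] gap 0.0013 diam top 0.06398633098023256
[336.8 194.9] [206.8 220.4] P [ 0.5465 -0.13    0.0497] gap 0.0013 diam top 0.022974216767816687
[314.8 240.9] [244.9 175.2] P [ 0.4474 -0.0862  0.0714] gap 0.0019 diam top 0.05361147742826382
[214.7 241.1] [351.1 201.5] P [0.4438 0.112  0.0418] gap 0.0016 diam top 0.029941756208065322
[408.6 254.2] [155.8 157. ] P [ 0.4299 -0.2696  0.0616] gap 0.002 diam top 0.04789504369098135
[131.2 267.4] [441.7 187.4] P [0.3839 0.2703 0.0523] gap 0.0018 diam top 0.03997370016844103
backR(-y) [ 0.7001632  -0.18102499  0.07793476] 0.0031703515981745907
backL(+y) [0.73369328 0.27172482 0.08020013] 1.5538377190830964e-05
frontR [ 0.53176577 -0.16909426  0.03863797] 0.0007018172930199096
frontL [0.56374811 0.28523681 0.04      ] [ 0.53154473 -0.16921091  0.04      ]
frontL [0.56292004 0.28425001 0.043     ] [ 0.530822   -0.16871115  0.043     ]
frontL [0.56209197 0.28326321 0.046     ] [ 0.53009927 -0.1682114   0.046     ]
```

```bash
cat > g.py <<'E'
import sys
from h import *
from scipy.spatial.transform import Rotation as Ro
psi=-0.0734;th=np.radians(18)
X=np.array([np.cos(psi),np.sin(psi),0]);U=np.array([-np.sin(psi),np.cos(psi),0]);Z=np.array([0,0,1.])
mid=np.array([.5598,.0569,.016])
xr=X*np.cos(th)+Z*np.sin(th);n=-X*np.sin(th)+Z*np.cos(th)
lane={k:mid+o*U for k,o in zip("abcd",(.1125,.0375,-.0375,-.1125))}
pots={54:(.4474,-.0862),30:(.4438,.112),46:(.4299,-.2696),38:(.3839,.2703)}
gh={54:.050,46:.040,38:.036,30:.034}
H=.0784
Rd={"L":np.c_[U,X,-Z],"F":np.c_[X,-U,-Z]}
Rt={"L":np.c_[U,xr,-n],"F":np.c_[xr,-U,-n]}
def place(p,l,gap=.004,h=.001): return lane[l]+(p/2000+gap)*xr+(h+gh[p]+H)*n
def pick(p,z=None): return np.array([*pots[p],gh[p]+H if z is None else z])
def go(target,Rtar=None):
    from bench import robot
    s=robot.read_state();q=s["tool_rot"];R=Ro.from_quat([q[1],q[2],q[3],q[0]])
    print("t",round(s["t"],2),"pos",s["ee_pos"].round(4),"F",s["wrist_force"].round(2),"w",round(s["gripper_width"],3),"q6",s["q"].round(2)[5])
    if Rtar is not None:
        rv=(R.inv()*Ro.from_matrix(Rtar)).as_rotvec();print("rot (tool)",rv.round(3))
        print("shift after turn, cm",(Rtar.T@(target-s["ee_pos"])*100).round(2))
    print("shift now, cm",(R.inv().apply(target-s["ee_pos"])*100).round(2))
E
python3 - <<'E'
from g import *
T=dict(np.load("top0.npz"))
for p,uv,z in((54,(314.8,240.9),.074),(30,(214.7,241.1),.044),(46,(408.6,254.2),.064),(38,(131.2,267.4),.054)): print(p,onplane(T,*uv,z).round(4))
go(pick(38,.24),Rd["L"])
for p,l in((54,"a"),(46,"b"),(38,"c"),(30,"d")): print(p,place(p,l).round(4))
E
```

```text
54 [ 0.4468 -0.085   0.074 ]
30 [0.4432 0.1124 0.044 ]
46 [ 0.4293 -0.2679  0.064 ]
38 [0.3837 0.2707 0.054 ]
t 0.1 pos [0.1864 0.5173 0.3021] F [ 0.51  0.4  -0.59] w 0.998 q6 -0.07
rot (tool) [-0.     0.001 -0.272]
shift after turn, cm [-23.19  21.51   6.21]
shift now, cm [-16.54  26.96   6.23]
54 [0.5576 0.1699 0.1486]
46 [0.5514 0.0951 0.1379]
38 [0.5433 0.0205 0.1329]
30 [ 0.5346 -0.0541  0.1297]
```

>>> {"method": "drive_tool", "body": {
  "targets": [
    {"grip": 1, "xyz": [0, 0, 0], "angular": [0, 0, -0.136]},
    {"grip": 1, "xyz": [0, 0, 0], "angular": [0, 0, -0.136]},
    {"grip": 1, "xyz": [-2.3, 2.1, 0.6], "angular": [0, 0, 0]},
    {"grip": 1, "xyz": [-2.3, 2.1, 0.6], "angular": [0, 0, 0]},
    {"grip": 1, "xyz": [-2.3, 2.1, 0.6], "angular": [0, 0, 0]},
    {"grip": 1, "xyz": [-2.3, 2.1, 0.6], "angular": [0, 0, 0]},
    {"grip": 1, "xyz": [-2.3, 2.1, 0.6], "angular": [0, 0, 0]},
    {"grip": 1, "xyz": [-2.3, 2.1, 0.6], "angular": [0, 0, 0]},
    {"grip": 1, "xyz": [-2.3, 2.1, 0.6], "angular": [0, 0, 0]},
    {"grip": 1, "xyz": [-2.3, 2.1, 0.6], "angular": [0, 0, 0]},
    {"grip": 1, "xyz": [-2.3, 2.1, 0.6], "angular": [0, 0, 0]},
    {"grip": 1, "xyz": [-2.3, 2.1, 0.6], "angular": [0, 0, 0]},
    {"grip": 1, "xyz": [0, 0, 0], "angular": [0, 0, 0]},
    {"grip": 1, "xyz": [0, 0, 0], "angular": [0, 0, 0]}
  ]
}}

```text
t: 1.5
ee_pos: [0.379, 0.2723, 0.2425]
tool_rot: [-0.0, 0.733, 0.68, -0.0]
wrist_force: [-0.2, 0.8, -0.3]
gripper_width: 0.999
```

Run:
```python
from g import *
go(pick(38),Rd["L"])
```

```text
t 1.5 pos [0.379  0.2723 0.2425] F [-0.23  0.83 -0.29] w 0.999 q6 -0.95
rot (tool) [-0.001  0.    -0.002]
shift after turn, cm [-0.17  0.51 12.81]
shift now, cm [-0.16  0.51 12.81]
```

>>> {"method": "drive_tool", "body": {
  "targets": [
    {"grip": 1, "xyz": [-0.2, 0.5, 2.3], "angular": [0, 0, 0]},
    {"grip": 1, "xyz": [0, 0, 3], "angular": [0, 0, 0]},
    {"grip": 1, "xyz": [0, 0, 3], "angular": [0, 0, 0]},
    {"grip": 1, "xyz": [0, 0, 2.5], "angular": [0, 0, 0]},
    {"grip": 1, "xyz": [0, 0, 2], "angular": [0, 0, 0]},
    {"grip": 1, "xyz": [0, 0, 0], "angular": [0, 0, 0]},
    {"grip": 1, "xyz": [0, 0, 0], "angular": [0, 0, 0]},
    {"grip": -1, "xyz": [0, 0, 0], "angular": [0, 0, 0]},
    {"grip": -1, "xyz": [0, 0, 0], "angular": [0, 0, 0]},
    {"grip": -1, "xyz": [0, 0, 0], "angular": [0, 0, 0]},
    {"grip": -1, "xyz": [0, 0, 0], "angular": [0, 0, 0]},
    {"grip": -1, "xyz": [0, 0, 0], "angular": [0, 0, 0]},
    {"grip": -1, "xyz": [0, 0, 0], "angular": [0, 0, 0]},
    {"grip": -1, "xyz": [0, 0, 0], "angular": [0, 0, 0]}
  ]
}}

```text
t: 2.9
ee_pos: [0.3837, 0.2702, 0.1146]
tool_rot: [0.0, 0.733, 0.681, -0.0]
wrist_force: [0.4, 0.1, -0.0]
gripper_width: 0.438
```

Run:
```python
from g import *
go(place(38,"c",.008,.08),Rt["L"])
```

```text
t 2.9 pos [0.3837 0.2702 0.1146] F [ 0.37  0.13 -0.01] w 0.438 q6 -0.96
rot (tool) [-0.314  0.    -0.   ]
shift after turn, cm [-23.73  17.84  -4.15]
shift now, cm [-23.73  15.69  -9.46]
```

>>> {"method": "drive_tool", "body": {
  "targets": [
    {"grip": -1, "xyz": [0, 0, 0], "angular": [0, 0, 0]},
    {"grip": -1, "xyz": [0, 0, 0], "angular": [0, 0, 0]},
    {"grip": -1, "xyz": [0, 0, 0], "angular": [0, 0, 0]}
  ]
}}

```text
t: 3.2
ee_pos: [0.3838, 0.2702, 0.1147]
tool_rot: [0.0, 0.733, 0.681, 0.0]
wrist_force: [0.2, -0.3, 0.1]
gripper_width: 0.4
```

>>> {"method": "drive_tool", "body": {
  "targets": [
    {"grip": -1, "xyz": [0, 0, 0], "angular": [0, 0, 0]},
    {"grip": -1, "xyz": [0, 0, 0], "angular": [0, 0, 0]},
    {"grip": -1, "xyz": [0, 0, -1.5], "angular": [0, 0, 0]},
    {"grip": -1, "xyz": [0, 0, -2], "angular": [0, 0, 0]},
    {"grip": -1, "xyz": [0, 0, -2], "angular": [0, 0, 0]},
    {"grip": -1, "xyz": [0, 0, -2], "angular": [0, 0, 0]},
    {"grip": -1, "xyz": [0, 0, -2], "angular": [0, 0, 0]},
    {"grip": -1, "xyz": [-2.4, 1.6, 0], "angular": [0, 0, 0]},
    {"grip": -1, "xyz": [-2.4, 1.6, 0], "angular": [0, 0, 0]},
    {"grip": -1, "xyz": [-2.4, 1.6, 0], "angular": [0, 0, 0]},
    {"grip": -1, "xyz": [-2.4, 1.6, 0], "angular": [0, 0, 0]},
    {"grip": -1, "xyz": [-2.4, 1.6, 0], "angular": [0, 0, 0]},
    {"grip": -1, "xyz": [-2.4, 1.6, 0], "angular": [0, 0, 0]},
    {"grip": -1, "xyz": [-2.4, 1.6, 0], "angular": [0, 0, 0]},
    {"grip": -1, "xyz": [-2.4, 1.6, 0], "angular": [0, 0, 0]},
    {"grip": -1, "xyz": [-2.4, 1.6, 0], "angular": [0, 0, 0]},
    {"grip": -1, "xyz": [-2.1, 1.3, 0], "angular": [0, 0, 0]},
    {"grip": -1, "xyz": [0, 0, 0], "angular": [-0.105, 0, 0]},
    {"grip": -1, "xyz": [0, 0, 0], "angular": [-0.105, 0, 0]},
    {"grip": -1, "xyz": [0, 0, 0], "angular": [-0.104, 0, 0]}
  ]
}}

```text
t: 5.2
ee_pos: [0.5228, 0.0221, 0.2096]
tool_rot: [0.116, 0.724, 0.672, 0.108]
wrist_force: [0.8, -0.4, 0.2]
gripper_width: 0.398
```

Run:
```python
from g import *
go(place(38,"c",.006,.002),Rt["L"])
```

```text
t 5.2 pos [0.5228 0.0221 0.2096] F [ 0.77 -0.41  0.17] w 0.398 q6 -1.5
rot (tool) [ 0.004  0.    -0.001]
shift after turn, cm [-0.   -0.22  7.83]
shift now, cm [-0.   -0.25  7.83]
```

>>> {"method": "drive_tool", "body": {
  "targets": [
    {"grip": -1, "xyz": [0, -0.2, 2], "angular": [0, 0, 0]},
    {"grip": -1, "xyz": [0, 0, 2], "angular": [0, 0, 0]},
    {"grip": -1, "xyz": [0, 0, 2], "angular": [0, 0, 0]},
    {"grip": -1, "xyz": [0, 0, 0.5], "angular": [0, 0, 0]},
    {"grip": -1, "xyz": [0, 0, 0], "angular": [0, 0, 0]},
    {"grip": -1, "xyz": [0, 0, 0], "angular": [0, 0, 0]}
  ]
}}

```text
t: 5.8
ee_pos: [0.5411, 0.021, 0.148]
tool_rot: [0.115, 0.724, 0.672, 0.107]
wrist_force: [-0.3, -0.1, 0.3]
gripper_width: 0.402
```

Run:
```python
from g import *
from bench import cams
go(place(38,"c",.006,.000),Rt["L"])
d=cams.get_image("scene");f=d["frame"][160:390,130:460,::-1];cv2.imwrite("pics/s1.png",cv2.resize(f,None,fx=2.3,fy=2.3,interpolation=2))
```

```text
t 5.8 pos [0.5411 0.021  0.148 ] F [-0.28 -0.06  0.34] w 0.402 q6 -1.5
rot (tool) [ 0.001  0.    -0.   ]
shift after turn, cm [-0.03 -0.05  1.61]
shift now, cm [-0.03 -0.05  1.61]
```

View pics/s1.png

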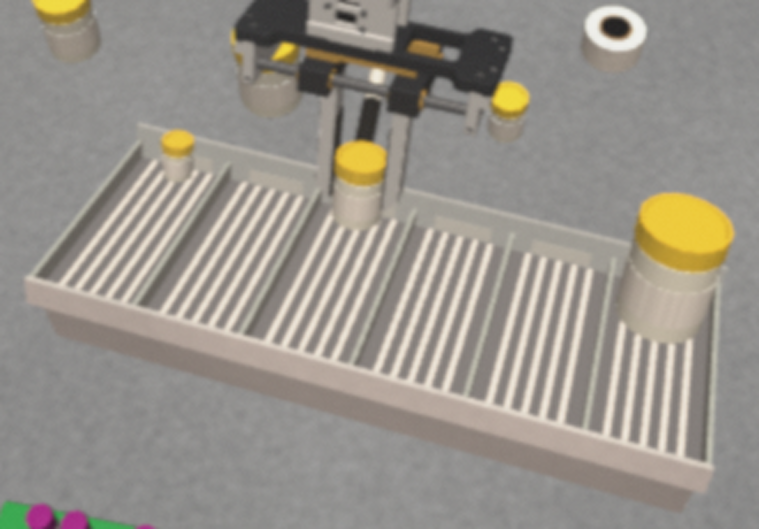

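The picture shows pot_38 between the fingers at about (360,185), centred over lane_c and clear of the stop. I'll lower it until I feel contact.

>>> {"method": "drive_tool", "body": {
  "targets": [
    {"grip": -1, "xyz": [0, 0, 0.7], "angular": [0, 0, 0]},
    {"grip": -1, "xyz": [0, 0, 0.5], "angular": [0, 0, 0]},
    {"grip": -1, "xyz": [0, 0, 0.2], "angular": [0, 0, 0]},
    {"grip": -1, "xyz": [0, 0, 0], "angular": [0, 0, 0]},
    {"grip": -1, "xyz": [0, 0, 0], "angular": [0, 0, 0]}
  ]
}}

```text
t: 6.35
ee_pos: [0.5453, 0.0206, 0.1339]
tool_rot: [0.115, 0.724, 0.672, 0.106]
wrist_force: [0.3, -0.2, -1.2]
gripper_width: 0.4
```

>>> {"method": "drive_tool", "body": {
  "targets": [
    {"grip": -1, "xyz": [0, 0, 0.1], "angular": [0, 0, 0]},
    {"grip": -1, "xyz": [0, 0, 0], "angular": [0, 0, 0]}
  ]
}}

```text
t: 6.55
ee_pos: [0.5456, 0.0206, 0.133]
tool_rot: [0.115, 0.724, 0.672, 0.106]
wrist_force: [-1.0, 0.9, -1.2]
gripper_width: 0.4
```

>>> {"method": "drive_tool", "body": {
  "targets": [
    {"grip": -1, "xyz": [0, 0, 0.1], "angular": [0, 0, 0]},
    {"grip": -1, "xyz": [0, 0, 0], "angular": [0, 0, 0]}
  ]
}}

```text
t: 6.75
ee_pos: [0.5462, 0.0206, 0.133]
tool_rot: [0.115, 0.724, 0.672, 0.107]
wrist_force: [-5.7, -0.2, 10.6]
gripper_width: 0.399
```

>>> {"method": "drive_tool", "body": {
  "targets": [
    {"grip": -1, "xyz": [0, 0, -0.05], "angular": [0, 0, 0]},
    {"grip": -0.02, "xyz": [0, 0, 0], "angular": [0, 0, 0]},
    {"grip": -0.02, "xyz": [0, 0, 0], "angular": [0, 0, 0]},
    {"grip": -0.02, "xyz": [0, 0, 0], "angular": [0, 0, 0]},
    {"grip": -0.02, "xyz": [0, 0, 0], "angular": [0, 0, 0]},
    {"grip": -0.02, "xyz": [0, 0, 0], "angular": [0, 0, 0]},
    {"grip": -0.02, "xyz": [0, 0, 0], "angular": [0, 0, 0]},
    {"grip": -0.02, "xyz": [0, 0, 0], "angular": [0, 0, 0]}
  ]
}}

```text
t: 7.55
ee_pos: [0.5457, 0.0206, 0.1324]
tool_rot: [0.115, 0.724, 0.672, 0.106]
wrist_force: [-0.2, 0.8, 0.8]
gripper_width: 0.491
```

>>> {"method": "drive_tool", "body": {
  "targets": [
    {"grip": -0.02, "xyz": [0, 0, -1], "angular": [0, 0, 0]},
    {"grip": -0.02, "xyz": [0, 0, -2], "angular": [0, 0, 0]},
    {"grip": -0.02, "xyz": [0, 0, -2], "angular": [0, 0, 0]},
    {"grip": -0.02, "xyz": [0, 0, -2], "angular": [0, 0, 0]},
    {"grip": -0.02, "xyz": [0, 0, -1], "angular": [0, 0, 0]}
  ]
}}

```text
t: 8.05
ee_pos: [0.521, 0.0225, 0.2107]
tool_rot: [0.115, 0.724, 0.672, 0.107]
wrist_force: [0.1, 0.6, -0.1]
gripper_width: 0.491
```

Run:
```python
from g import *
from bench import cams
go(pick(30,.2),Rd["L"])
d=cams.get_image("scene");f=d["frame"][160:390,130:460,::-1];cv2.imwrite("pics/s2.png",cv2.resize(f,None,fx=2.3,fy=2.3,interpolation=2))
```

```text
t 8.05 pos [0.521  0.0225 0.2107] F [ 0.12  0.61 -0.11] w 0.491 q6 -1.5
rot (tool) [ 0.316 -0.    -0.   ]
shift after turn, cm [ 8.36 -8.35  1.07]
shift now, cm [ 8.36 -8.27 -1.58]
```

View pics/s2.png

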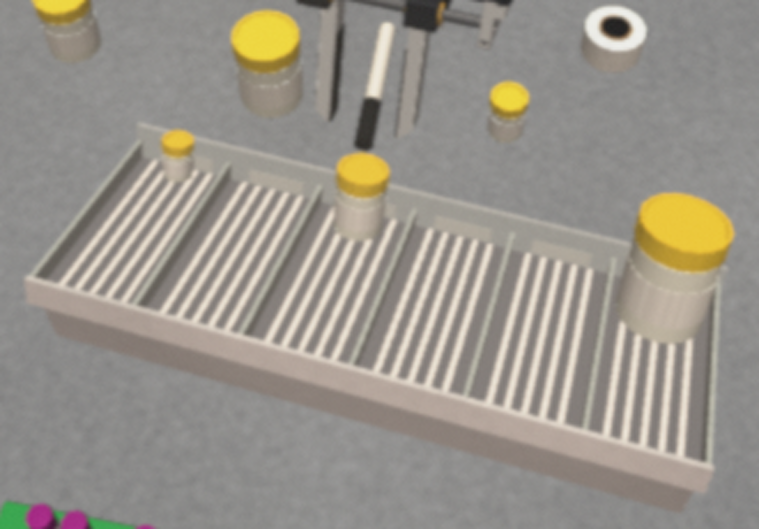

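pot_38 now stands in lane_c at about (360,195). Next is pot_30.

>>> {"method": "drive_tool", "body": {
  "targets": [
    {"grip": 0.6, "xyz": [0, 0, -1], "angular": [0.105, 0, 0]},
    {"grip": 0.6, "xyz": [0, 0, 0], "angular": [0.105, 0, 0]},
    {"grip": 0.6, "xyz": [0, 0, 0], "angular": [0.106, 0, 0]},
    {"grip": 0.6, "xyz": [2, -2, 0.2], "angular": [0, 0, 0]},
    {"grip": 0.6, "xyz": [2, -2, 0.2], "angular": [0, 0, 0]},
    {"grip": 0.6, "xyz": [2, -2, 0.2], "angular": [0, 0, 0]},
    {"grip": 0.6, "xyz": [2.4, -2.4, 0.2], "angular": [0, 0, 0]},
    {"grip": 0.6, "xyz": [0, 0, 0], "angular": [0, 0, 0]},
    {"grip": 0.6, "xyz": [0, 0, 0], "angular": [0, 0, 0]}
  ]
}}

```text
t: 9.0
ee_pos: [0.4405, 0.1128, 0.2101]
tool_rot: [-0.001, 0.732, 0.681, -0.001]
wrist_force: [0.1, 0.2, -0.2]
gripper_width: 0.801
```

Run:
```python
from g import *
go(pick(30),Rd["L"])
```

```text
t 9.0 pos [0.4405 0.1128 0.2101] F [ 0.06  0.21 -0.24] w 0.801 q6 -1.33
rot (tool) [-0.002  0.     0.001]
shift after turn, cm [-0.06  0.34  9.77]
shift now, cm [-0.05  0.36  9.77]
```

>>> {"method": "drive_tool", "body": {
  "targets": [
    {"grip": 0.6, "xyz": [0, 0.3, 3], "angular": [0, 0, 0]},
    {"grip": 0.6, "xyz": [0, 0, 3], "angular": [0, 0, 0]},
    {"grip": 0.6, "xyz": [0, 0, 2.2], "angular": [0, 0, 0]},
    {"grip": 0.6, "xyz": [0, 0, 1.6], "angular": [0, 0, 0]},
    {"grip": 0.6, "xyz": [0, 0, 0], "angular": [0, 0, 0]},
    {"grip": -1, "xyz": [0, 0, 0], "angular": [0, 0, 0]},
    {"grip": -1, "xyz": [0, 0, 0], "angular": [0, 0, 0]},
    {"grip": -1, "xyz": [0, 0, 0], "angular": [0, 0, 0]},
    {"grip": -1, "xyz": [0, 0, 0], "angular": [0, 0, 0]},
    {"grip": -1, "xyz": [0, 0, 0], "angular": [0, 0, 0]},
    {"grip": -1, "xyz": [0, 0, 0], "angular": [0, 0, 0]},
    {"grip": -1, "xyz": [0, 0, 0], "angular": [0, 0, 0]},
    {"grip": -1, "xyz": [0, 0, 0], "angular": [0, 0, 0]},
    {"grip": -1, "xyz": [0, 0, 0], "angular": [0, 0, 0]},
    {"grip": -1, "xyz": [0, 0, 0], "angular": [0, 0, 0]}
  ]
}}

```text
t: 10.5
ee_pos: [0.4433, 0.1124, 0.1124]
tool_rot: [-0.001, 0.733, 0.681, -0.001]
wrist_force: [-1.0, -0.0, 5.8]
gripper_width: 0.313
```

Run:
```python
from g import *
go(place(30,"d",.006,.08),Rt["L"])
```

```text
t 10.5 pos [0.4433 0.1124 0.1124] F [-1.01 -0.05  5.78] w 0.313 q6 -1.33
rot (tool) [-0.316 -0.    -0.   ]
shift after turn, cm [-15.93  10.56  -6.36]
shift now, cm [-15.93   8.07  -9.32]
```

>>> {"method": "drive_tool", "body": {
  "targets": [
    {"grip": -1, "xyz": [0, 0, -1.5], "angular": [0, 0, 0]},
    {"grip": -1, "xyz": [0, 0, -2], "angular": [0, 0, 0]},
    {"grip": -1, "xyz": [0, 0, -2], "angular": [0, 0, 0]},
    {"grip": -1, "xyz": [0, 0, -2], "angular": [0, 0, 0]},
    {"grip": -1, "xyz": [0, 0, -2], "angular": [0, 0, 0]},
    {"grip": -1, "xyz": [-2.3, 1.2, 0], "angular": [0, 0, 0]},
    {"grip": -1, "xyz": [-2.3, 1.2, 0], "angular": [0, 0, 0]},
    {"grip": -1, "xyz": [-2.3, 1.2, 0], "angular": [0, 0, 0]},
    {"grip": -1, "xyz": [-2.3, 1.2, 0], "angular": [0, 0, 0]},
    {"grip": -1, "xyz": [-2.3, 1.2, 0], "angular": [0, 0, 0]},
    {"grip": -1, "xyz": [-2.3, 1.2, 0], "angular": [0, 0, 0]},
    {"grip": -1, "xyz": [-2.1, 0.9, 0], "angular": [0, 0, 0]},
    {"grip": -1, "xyz": [0, 0, 0], "angular": [-0.106, 0, 0]},
    {"grip": -1, "xyz": [0, 0, 0], "angular": [-0.105, 0, 0]},
    {"grip": -1, "xyz": [0, 0, 0], "angular": [-0.105, 0, 0]},
    {"grip": -1, "xyz": [0, 0, 0], "angular": [0, 0, 0]},
    {"grip": -1, "xyz": [0, 0, 0], "angular": [0, 0, 0]}
  ]
}}

```text
t: 12.2
ee_pos: [0.5124, -0.0522, 0.2071]
tool_rot: [0.114, 0.724, 0.672, 0.105]
wrist_force: [0.2, -0.1, -0.4]
gripper_width: 0.317
```

Run:
```python
from g import *
go(place(30,"d",.006,.0),Rt["L"])
from bench import cams
d=cams.get_image("scene");f=d["frame"][160:390,130:460,::-1];cv2.imwrite("pics/s3.png",cv2.resize(f,None,fx=2.3,fy=2.3,interpolation=2))
```

```text
t 12.2 pos [ 0.5124 -0.0522  0.2071] F [ 0.18 -0.12 -0.45] w 0.317 q6 -1.71
rot (tool) [-0.003  0.    -0.   ]
shift after turn, cm [-0.03 -0.07  8.15]
shift now, cm [-0.02 -0.04  8.15]
```

View pics/s3.png

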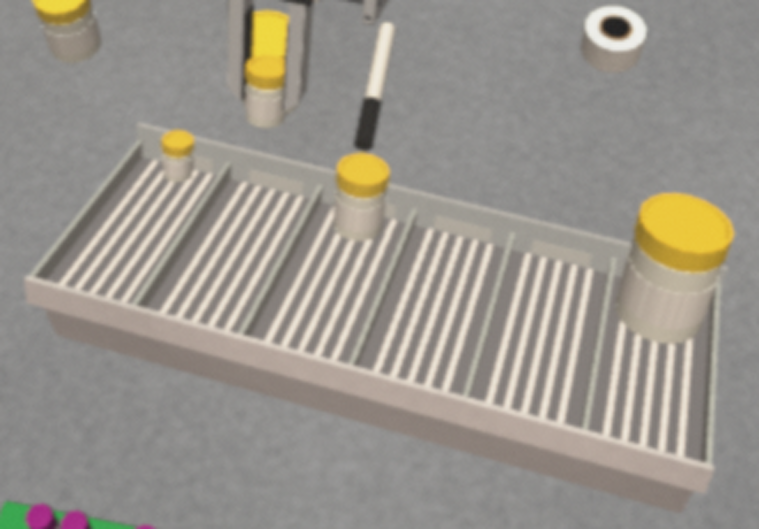

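>>> {"method": "drive_tool", "body": {
  "targets": [
    {"grip": -1, "xyz": [0, 0, 2], "angular": [0, 0, 0]},
    {"grip": -1, "xyz": [0, 0, 2], "angular": [0, 0, 0]},
    {"grip": -1, "xyz": [0, 0, 2], "angular": [0, 0, 0]},
    {"grip": -1, "xyz": [0, 0, 1.2], "angular": [0, 0, 0]},
    {"grip": -1, "xyz": [0, 0, 0.5], "angular": [0, 0, 0]},
    {"grip": -1, "xyz": [0, 0, 0.2], "angular": [0, 0, 0]},
    {"grip": -1, "xyz": [0, 0, 0], "angular": [0, 0, 0]},
    {"grip": -1, "xyz": [0, 0, 0], "angular": [0, 0, 0]}
  ]
}}

```text
t: 13.05
ee_pos: [0.5369, -0.054, 0.1327]
tool_rot: [0.115, 0.724, 0.672, 0.107]
wrist_force: [-0.1, 0.6, 0.2]
gripper_width: 0.31
```

>>> {"method": "drive_tool", "body": {
  "targets": [
    {"grip": -1, "xyz": [0, 0, 0.1], "angular": [0, 0, 0]},
    {"grip": -1, "xyz": [0, 0, 0], "angular": [0, 0, 0]}
  ]
}}

```text
t: 13.25
ee_pos: [0.5372, -0.054, 0.1313]
tool_rot: [0.115, 0.724, 0.672, 0.107]
wrist_force: [-0.1, 0.4, -1.1]
gripper_width: 0.316
```

Run:
```python
from g import *
go(place(30,"d",.006,.0),Rt["L"])
```

```text
t 13.25 pos [ 0.5372 -0.054   0.1313] F [-0.13  0.44 -1.08] w 0.316 q6 -1.72
rot (tool) [ 0.  0. -0.]
shift after turn, cm [-0.03 -0.09  0.17]
shift now, cm [-0.03 -0.09  0.17]
```

>>> {"method": "drive_tool", "body": {
  "targets": [
    {"grip": -1, "xyz": [0, 0, 0.1], "angular": [0, 0, 0]},
    {"grip": -1, "xyz": [0, 0, 0], "angular": [0, 0, 0]}
  ]
}}

```text
t: 13.45
ee_pos: [0.5374, -0.054, 0.13]
tool_rot: [0.115, 0.724, 0.672, 0.106]
wrist_force: [-0.5, 0.4, -0.5]
gripper_width: 0.316
```

>>> {"method": "drive_tool", "body": {
  "targets": [
    {"grip": -1, "xyz": [0, 0, 0.07], "angular": [0, 0, 0]},
    {"grip": -1, "xyz": [0, 0, 0], "angular": [0, 0, 0]}
  ]
}}

```text
t: 13.65
ee_pos: [0.5378, -0.054, 0.1297]
tool_rot: [0.115, 0.724, 0.672, 0.107]
wrist_force: [-2.4, -0.4, 4.2]
gripper_width: 0.313
```

Contact. I'll release to about 40 mm.

>>> {"method": "drive_tool", "body": {
  "targets": [
    {"grip": -0.15, "xyz": [0, 0, 0], "angular": [0, 0, 0]},
    {"grip": -0.15, "xyz": [0, 0, 0], "angular": [0, 0, 0]},
    {"grip": -0.15, "xyz": [0, 0, 0], "angular": [0, 0, 0]},
    {"grip": -0.15, "xyz": [0, 0, 0], "angular": [0, 0, 0]},
    {"grip": -0.15, "xyz": [0, 0, 0], "angular": [0, 0, 0]},
    {"grip": -0.15, "xyz": [0, 0, 0], "angular": [0, 0, 0]},
    {"grip": -0.15, "xyz": [0, 0, 0], "angular": [0, 0, 0]}
  ]
}}

```text
t: 14.35
ee_pos: [0.5376, -0.054, 0.1293]
tool_rot: [0.115, 0.724, 0.672, 0.106]
wrist_force: [-0.2, 0.3, 0.8]
gripper_width: 0.425
```

>>> {"method": "drive_tool", "body": {
  "targets": [
    {"grip": -0.15, "xyz": [0, 0, -1], "angular": [0, 0, 0]},
    {"grip": -0.15, "xyz": [0, 0, -2], "angular": [0, 0, 0]},
    {"grip": -0.15, "xyz": [0, 0, -2], "angular": [0, 0, 0]},
    {"grip": -0.15, "xyz": [0, 0, -2], "angular": [0, 0, 0]},
    {"grip": 0.7, "xyz": [0, 0, -1.5], "angular": [0, 0, 0]},
    {"grip": 0.7, "xyz": [0, 0, -1], "angular": [0.105, 0, 0]},
    {"grip": 0.7, "xyz": [0, 0, 0], "angular": [0.105, 0, 0]},
    {"grip": 0.7, "xyz": [0, 0, 0], "angular": [0.104, 0, 0]}
  ]
}}

```text
t: 15.15
ee_pos: [0.5082, -0.0519, 0.2213]
tool_rot: [-0.001, 0.733, 0.68, -0.001]
wrist_force: [-0.7, 0.4, -0.2]
gripper_width: 0.725
```

Run:
```python
from g import *
go(pick(46,.2),Rd["L"])
from bench import cams
d=cams.get_image("scene");f=d["frame"][160:390,130:460,::-1];cv2.imwrite("pics/s4.png",cv2.resize(f,None,fx=2.3,fy=2.3,interpolation=2))
```

```text
t 15.15 pos [ 0.5082 -0.0519  0.2213] F [-0.69  0.38 -0.23] w 0.725 q6 -1.67
rot (tool) [-0.002  0.    -0.001]
shift after turn, cm [-22.29  -6.21   2.13]
shift now, cm [-22.29  -6.19   2.15]
```

View pics/s4.png

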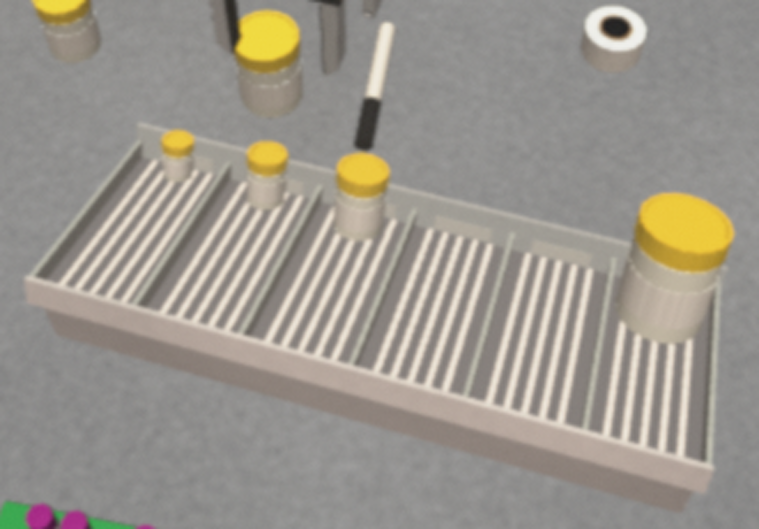

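pot_30 stands in lane_d at about (266,175). Next is pot_46.

>>> {"method": "drive_tool", "body": {
  "targets": [
    {"grip": 1, "xyz": [-2.5, -0.7, 0], "angular": [0, 0, 0]},
    {"grip": 1, "xyz": [-2.5, -0.7, 0], "angular": [0, 0, 0]},
    {"grip": 1, "xyz": [-2.5, -0.7, 0], "angular": [0, 0, 0]},
    {"grip": 1, "xyz": [-2.5, -0.7, 0], "angular": [0, 0, 0]},
    {"grip": 1, "xyz": [-2.5, -0.7, 0], "angular": [0, 0, 0]},
    {"grip": 1, "xyz": [-2.5, -0.7, 0], "angular": [0, 0, 0]},
    {"grip": 1, "xyz": [-2.5, -0.7, 0], "angular": [0, 0, 0]},
    {"grip": 1, "xyz": [-2.5, -0.7, 0], "angular": [0, 0, 0]},
    {"grip": 1, "xyz": [-2.2, -0.5, 2], "angular": [0, 0, 0]},
    {"grip": 1, "xyz": [0, 0, 0], "angular": [0, 0, 0]},
    {"grip": 1, "xyz": [0, 0, 0], "angular": [0, 0, 0]}
  ]
}}

```text
t: 16.3
ee_pos: [0.431, -0.2686, 0.2]
tool_rot: [0.0, 0.733, 0.68, 0.0]
wrist_force: [-0.1, -0.2, 0.3]
gripper_width: 1.001
```

Run:
```python
from g import *
go(pick(46),Rd["L"])
```

```text
t 16.3 pos [ 0.431  -0.2686  0.2   ] F [-0.09 -0.21  0.31] w 1.001 q6 -2.13
rot (tool) [ 0.001  0.    -0.001]
shift after turn, cm [-0.11 -0.1   8.16]
shift now, cm [-0.11 -0.11  8.16]
```

>>> {"method": "drive_tool", "body": {
  "targets": [
    {"grip": 1, "xyz": [0, -0.1, 2.5], "angular": [0, 0, 0]},
    {"grip": 1, "xyz": [0, 0, 2.5], "angular": [0, 0, 0]},
    {"grip": 1, "xyz": [0, 0, 2.1], "angular": [0, 0, 0]},
    {"grip": 1, "xyz": [0, 0, 1], "angular": [0, 0, 0]},
    {"grip": 1, "xyz": [0, 0, 0], "angular": [0, 0, 0]},
    {"grip": -1, "xyz": [0, 0, 0], "angular": [0, 0, 0]},
    {"grip": -1, "xyz": [0, 0, 0], "angular": [0, 0, 0]},
    {"grip": -1, "xyz": [0, 0, 0], "angular": [0, 0, 0]},
    {"grip": -1, "xyz": [0, 0, 0], "angular": [0, 0, 0]},
    {"grip": -1, "xyz": [0, 0, 0], "angular": [0, 0, 0]},
    {"grip": -1, "xyz": [0, 0, 0], "angular": [0, 0, 0]},
    {"grip": -1, "xyz": [0, 0, 0], "angular": [0, 0, 0]},
    {"grip": -1, "xyz": [0, 0, 0], "angular": [0, 0, 0]},
    {"grip": -1, "xyz": [0, 0, 0], "angular": [0, 0, 0]},
    {"grip": -1, "xyz": [0, 0, 0], "angular": [0, 0, 0]},
    {"grip": -1, "xyz": [0, 0, 0], "angular": [0, 0, 0]}
  ]
}}

```text
t: 17.9
ee_pos: [0.4302, -0.2687, 0.1188]
tool_rot: [0.0, 0.733, 0.681, -0.0]
wrist_force: [-0.7, 1.0, 3.2]
gripper_width: 0.485
```

Run:
```python
from g import *
go(place(46,"b",.006,.08),Rt["L"])
```

```text
t 17.9 pos [ 0.4302 -0.2687  0.1188] F [-0.69  0.99  3.19] w 0.485 q6 -2.13
rot (tool) [-0.314  0.    -0.   ]
shift after turn, cm [37.17  9.75 -6.81]
shift now, cm [37.18  7.15 -9.49]
```

>>> {"method": "drive_tool", "body": {
  "targets": [
    {"grip": -1, "xyz": [0, 0, -1.5], "angular": [0, 0, 0]},
    {"grip": -1, "xyz": [0, 0, -2.5], "angular": [0, 0, 0]},
    {"grip": -1, "xyz": [0, 0, -2.5], "angular": [0, 0, 0]},
    {"grip": -1, "xyz": [0, 0, -2.5], "angular": [0, 0, 0]},
    {"grip": -1, "xyz": [0, 0, -2], "angular": [0, 0, 0]},
    {"grip": -1, "xyz": [3, 0.6, 0], "angular": [0, 0, 0]},
    {"grip": -1, "xyz": [3, 0.6, 0], "angular": [0, 0, 0]},
    {"grip": -1, "xyz": [3, 0.6, 0], "angular": [0, 0, 0]},
    {"grip": -1, "xyz": [3, 0.6, 0], "angular": [0, 0, 0]},
    {"grip": -1, "xyz": [3, 0.6, 0], "angular": [0, 0, 0]},
    {"grip": -1, "xyz": [3, 0.6, 0], "angular": [0, 0, 0]},
    {"grip": -1, "xyz": [3, 0.6, 0], "angular": [0, 0, 0]},
    {"grip": -1, "xyz": [3, 0.6, 0], "angular": [0, 0, 0]},
    {"grip": -1, "xyz": [3, 0.6, 0], "angular": [0, 0, 0]},
    {"grip": -1, "xyz": [3, 0.6, 0], "angular": [0, 0, 0]},
    {"grip": -1, "xyz": [3, 0.6, 0], "angular": [0, 0, 0]},
    {"grip": -1, "xyz": [3, 0.5, 0], "angular": [0, 0, 0]},
    {"grip": -1, "xyz": [1.2, 0, 0], "angular": [0, 0, 0]}
  ]
}}

```text
t: 19.7
ee_pos: [0.5286, 0.0991, 0.2284]
tool_rot: [-0.0, 0.732, 0.681, -0.0]
wrist_force: [0.1, -0.4, -0.6]
gripper_width: 0.489
```

>>> {"method": "drive_tool", "body": {
  "targets": [
    {"grip": -1, "xyz": [0, 0, 0], "angular": [-0.105, 0, 0]},
    {"grip": -1, "xyz": [0, 0, 0], "angular": [-0.105, 0, 0]},
    {"grip": -1, "xyz": [0, 0, 0], "angular": [-0.104, 0, 0]},
    {"grip": -1, "xyz": [0, 0, 0], "angular": [0, 0, 0]},
    {"grip": -1, "xyz": [0, 0, 0], "angular": [0, 0, 0]}
  ]
}}

```text
t: 20.2
ee_pos: [0.5282, 0.0967, 0.2289]
tool_rot: [0.114, 0.724, 0.672, 0.105]
wrist_force: [0.4, 0.3, -0.9]
gripper_width: 0.487
```

Run:
```python
from g import *
go(place(46,"b",.006,.0),Rt["L"])
```

```text
t 20.2 pos [0.5282 0.0967 0.2289] F [ 0.43  0.32 -0.92] w 0.487 q6 -1.31
rot (tool) [-0.003  0.    -0.001]
shift after turn, cm [ 0.01 -0.4   9.47]
shift now, cm [ 0.01 -0.38  9.47]
```

>>> {"method": "drive_tool", "body": {
  "targets": [
    {"grip": -1, "xyz": [0, -0.3, 2.5], "angular": [0, 0, 0]},
    {"grip": -1, "xyz": [0, 0, 2.5], "angular": [0, 0, 0]},
    {"grip": -1, "xyz": [0, 0, 2.3], "angular": [0, 0, 0]},
    {"grip": -1, "xyz": [0, 0, 1.2], "angular": [0, 0, 0]},
    {"grip": -1, "xyz": [0, 0, 0.5], "angular": [0, 0, 0]},
    {"grip": -1, "xyz": [0, 0, 0.2], "angular": [0, 0, 0]},
    {"grip": -1, "xyz": [0, 0, 0], "angular": [0, 0, 0]},
    {"grip": -1, "xyz": [0, 0, 0], "angular": [0, 0, 0]}
  ]
}}

```text
t: 21.0
ee_pos: [0.554, 0.0952, 0.1412]
tool_rot: [0.115, 0.724, 0.672, 0.107]
wrist_force: [0.2, -0.5, -0.8]
gripper_width: 0.488
```

>>> {"method": "drive_tool", "body": {
  "targets": [
    {"grip": -1, "xyz": [0, 0, 0.1], "angular": [0, 0, 0]},
    {"grip": -1, "xyz": [0, 0, 0], "angular": [0, 0, 0]}
  ]
}}

```text
t: 21.2
ee_pos: [0.5542, 0.0952, 0.1397]
tool_rot: [0.115, 0.724, 0.672, 0.107]
wrist_force: [0.4, 0.4, -0.5]
gripper_width: 0.486
```

>>> {"method": "drive_tool", "body": {
  "targets": [
    {"grip": -1, "xyz": [0, 0, 0.1], "angular": [0, 0, 0]},
    {"grip": -1, "xyz": [0, 0, 0], "angular": [0, 0, 0]}
  ]
}}

```text
t: 21.4
ee_pos: [0.5545, 0.0951, 0.1384]
tool_rot: [0.115, 0.724, 0.672, 0.106]
wrist_force: [-0.6, -0.3, -0.7]
gripper_width: 0.488
```

>>> {"method": "drive_tool", "body": {
  "targets": [
    {"grip": -1, "xyz": [0, 0, 0.07], "angular": [0, 0, 0]},
    {"grip": -1, "xyz": [0, 0, 0], "angular": [0, 0, 0]}
  ]
}}

```text
t: 21.6
ee_pos: [0.5549, 0.0952, 0.1383]
tool_rot: [0.115, 0.724, 0.672, 0.107]
wrist_force: [-2.8, -0.4, 5.9]
gripper_width: 0.486
```

>>> {"method": "drive_tool", "body": {
  "targets": [
    {"grip": 0.2, "xyz": [0, 0, 0], "angular": [0, 0, 0]},
    {"grip": 0.2, "xyz": [0, 0, 0], "angular": [0, 0, 0]},
    {"grip": 0.2, "xyz": [0, 0, 0], "angular": [0, 0, 0]},
    {"grip": 0.2, "xyz": [0, 0, 0], "angular": [0, 0, 0]},
    {"grip": 0.2, "xyz": [0, 0, 0], "angular": [0, 0, 0]},
    {"grip": 0.2, "xyz": [0, 0, 0], "angular": [0, 0, 0]},
    {"grip": 0.2, "xyz": [0, 0, 0], "angular": [0, 0, 0]}
  ]
}}

```text
t: 22.3
ee_pos: [0.5547, 0.0951, 0.1377]
tool_rot: [0.115, 0.724, 0.672, 0.106]
wrist_force: [-0.7, 0.3, -0.6]
gripper_width: 0.6
```

>>> {"method": "drive_tool", "body": {
  "targets": [
    {"grip": 0.2, "xyz": [0, 0, -1], "angular": [0, 0, 0]},
    {"grip": 0.2, "xyz": [0, 0, -2], "angular": [0, 0, 0]},
    {"grip": 0.2, "xyz": [0, 0, -2], "angular": [0, 0, 0]},
    {"grip": 0.2, "xyz": [0, 0, -2.5], "angular": [0, 0, 0]},
    {"grip": 0.7, "xyz": [0, 0, -2.5], "angular": [0, 0, 0]},
    {"grip": 0.7, "xyz": [0, 0, -1], "angular": [0.105, 0, 0]},
    {"grip": 1, "xyz": [0, 0, 0], "angular": [0.105, 0, 0]},
    {"grip": 1, "xyz": [0, 0, 0], "angular": [0.104, 0, 0]}
  ]
}}

```text
t: 23.1
ee_pos: [0.5206, 0.0978, 0.244]
tool_rot: [-0.001, 0.733, 0.681, -0.001]
wrist_force: [0.3, 0.1, 1.0]
gripper_width: 0.904
```

Run:
```python
from g import *
go(pick(54,.24),Rd["F"])
from bench import cams
d=cams.get_image("scene");f=d["frame"][160:390,130:460,::-1];cv2.imwrite("pics/s5.png",cv2.resize(f,None,fx=2.3,fy=2.3,interpolation=2))
```

```text
t 23.1 pos [0.5206 0.0978 0.244 ] F [0.35 0.05 1.03] w 0.904 q6 -1.38
rot (tool) [-2.000e-03  1.000e-03  1.571e+00]
shift after turn, cm [-5.95 18.89  0.4 ]
shift now, cm [-18.89  -5.95   0.4 ]
```

View pics/s5.png

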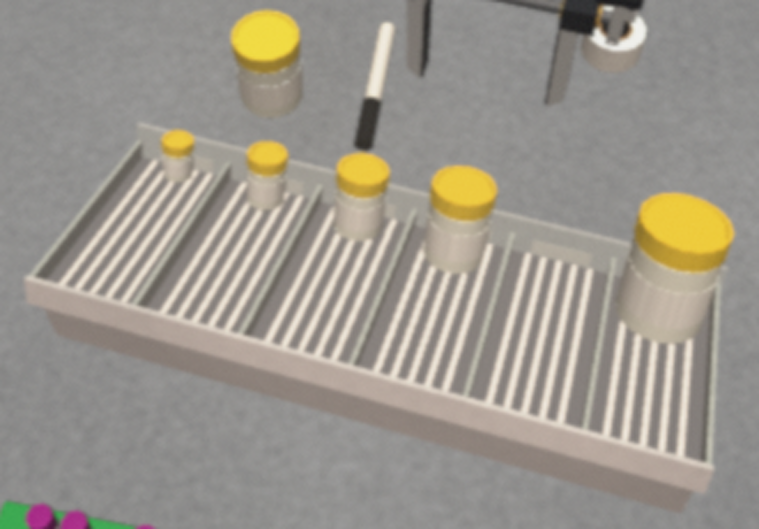

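pot_46 stands in lane_b at about (460,215). Next is pot_54, with a quarter turn so the jaws open fore and aft.

>>> {"method": "drive_tool", "body": {
  "targets": [
    {"grip": 1, "xyz": [-2.7, -0.85, 0], "angular": [0, 0, 0]},
    {"grip": 1, "xyz": [-2.7, -0.85, 0], "angular": [0, 0, 0]},
    {"grip": 1, "xyz": [-2.7, -0.85, 0], "angular": [0, 0, 0]},
    {"grip": 1, "xyz": [-2.7, -0.85, 0], "angular": [0, 0, 0]},
    {"grip": 1, "xyz": [-2.7, -0.85, 0], "angular": [0, 0, 0]},
    {"grip": 1, "xyz": [-2.7, -0.85, 0], "angular": [0, 0, 0]},
    {"grip": 1, "xyz": [-2.7, -0.85, 0], "angular": [0, 0, 0]},
    {"grip": 1, "xyz": [0, 0, 0], "angular": [0, 0, 0.143]},
    {"grip": 1, "xyz": [0, 0, 0], "angular": [0, 0, 0.143]},
    {"grip": 1, "xyz": [0, 0, 0], "angular": [0, 0, 0.143]},
    {"grip": 1, "xyz": [0, 0, 0], "angular": [0, 0, 0.143]},
    {"grip": 1, "xyz": [0, 0, 0], "angular": [0, 0, 0.143]},
    {"grip": 1, "xyz": [0, 0, 0], "angular": [0, 0, 0.143]},
    {"grip": 1, "xyz": [0, 0, 0], "angular": [0, 0, 0.143]},
    {"grip": 1, "xyz": [0, 0, 0], "angular": [0, 0, 0.143]},
    {"grip": 1, "xyz": [0, 0, 0], "angular": [0, 0, 0.143]},
    {"grip": 1, "xyz": [0, 0, 0], "angular": [0, 0, 0.143]},
    {"grip": 1, "xyz": [0, 0, 0], "angular": [0, 0, 0.14]},
    {"grip": 1, "xyz": [0, 0, 0], "angular": [0, 0, 0]},
    {"grip": 1, "xyz": [0, 0, 0], "angular": [0, 0, 0]}
  ]
}}

```text
t: 25.15
ee_pos: [0.4474, -0.0864, 0.2426]
tool_rot: [0.0, 0.999, -0.034, 0.001]
wrist_force: [0.2, 0.7, 1.1]
gripper_width: 0.998
```

Run:
```python
from g import *
go(pick(54),Rd["F"])
```

```text
t 25.15 pos [ 0.4474 -0.0864  0.2426] F [0.16 0.75 1.1 ] w 0.998 q6 -0.2
rot (tool) [ 0.001 -0.001  0.005]
shift after turn, cm [-1.000e-02 -2.000e-02  1.142e+01]
shift now, cm [-0.02 -0.03 11.42]
```

>>> {"method": "drive_tool", "body": {
  "targets": [
    {"grip": 1, "xyz": [0, 0, 3], "angular": [0, 0, 0.005]},
    {"grip": 1, "xyz": [0, 0, 3], "angular": [0, 0, 0]},
    {"grip": 1, "xyz": [0, 0, 2.5], "angular": [0, 0, 0]},
    {"grip": 1, "xyz": [0, 0, 1.9], "angular": [0, 0, 0]},
    {"grip": 1, "xyz": [0, 0, 1], "angular": [0, 0, 0]},
    {"grip": 1, "xyz": [0, 0, 0], "angular": [0, 0, 0]},
    {"grip": -1, "xyz": [0, 0, 0], "angular": [0, 0, 0]},
    {"grip": -1, "xyz": [0, 0, 0], "angular": [0, 0, 0]},
    {"grip": -1, "xyz": [0, 0, 0], "angular": [0, 0, 0]},
    {"grip": -1, "xyz": [0, 0, 0], "angular": [0, 0, 0]},
    {"grip": -1, "xyz": [0, 0, 0], "angular": [0, 0, 0]},
    {"grip": -1, "xyz": [0, 0, 0], "angular": [0, 0, 0]},
    {"grip": -1, "xyz": [0, 0, 0], "angular": [0, 0, 0]},
    {"grip": -1, "xyz": [0, 0, 0], "angular": [0, 0, 0]},
    {"grip": -1, "xyz": [0, 0, 0], "angular": [0, 0, 0]},
    {"grip": -1, "xyz": [0, 0, 0], "angular": [0, 0, 0]}
  ]
}}

```text
t: 26.75
ee_pos: [0.4477, -0.0865, 0.1285]
tool_rot: [0.0, 0.999, -0.039, 0.0]
wrist_force: [-0.4, 0.4, 5.4]
gripper_width: 0.57
```

Run:
```python
from g import *
go(place(54,"a",.006,.08),Rt["F"])
```

```text
t 26.75 pos [ 0.4477 -0.0865  0.1285] F [-0.41  0.45  5.37] w 0.57 q6 -0.19
rot (tool) [ 0.001  0.314 -0.004]
shift after turn, cm [  9.46 -26.37  -7.01]
shift now, cm [  6.71 -26.4   -9.59]
```

>>> {"method": "drive_tool", "body": {
  "targets": [
    {"grip": -1, "xyz": [0, 0, -1.5], "angular": [0, 0, 0]},
    {"grip": -1, "xyz": [0, 0, -2.5], "angular": [0, 0, 0]},
    {"grip": -1, "xyz": [0, 0, -2.5], "angular": [0, 0, 0]},
    {"grip": -1, "xyz": [0, 0, -2.5], "angular": [0, 0, 0]},
    {"grip": -1, "xyz": [0, 0, -3], "angular": [0, 0, 0]},
    {"grip": -1, "xyz": [0.6, -2.7, 0], "angular": [0, 0, 0]},
    {"grip": -1, "xyz": [0.6, -2.7, 0], "angular": [0, 0, 0]},
    {"grip": -1, "xyz": [0.6, -2.7, 0], "angular": [0, 0, 0]},
    {"grip": -1, "xyz": [0.6, -2.7, 0], "angular": [0, 0, 0]},
    {"grip": -1, "xyz": [0.6, -2.7, 0], "angular": [0, 0, 0]},
    {"grip": -1, "xyz": [0.6, -2.7, 0], "angular": [0, 0, 0]},
    {"grip": -1, "xyz": [0.6, -2.7, 0], "angular": [0, 0, 0]},
    {"grip": -1, "xyz": [0.6, -2.7, 0], "angular": [0, 0, 0]},
    {"grip": -1, "xyz": [0.6, -2.7, 0], "angular": [0, 0, 0]},
    {"grip": -1, "xyz": [0.6, -2.1, 0], "angular": [0, 0, 0]},
    {"grip": -1, "xyz": [0, 0, 0], "angular": [0, 0.105, 0]},
    {"grip": -1, "xyz": [0, 0, 0], "angular": [0, 0.105, 0]},
    {"grip": -1, "xyz": [0, 0, 0], "angular": [0, 0.104, -0.004]},
    {"grip": -1, "xyz": [0, 0, 0], "angular": [0, 0, 0]},
    {"grip": -1, "xyz": [0, 0, 0], "angular": [0, 0, 0]}
  ]
}}

```text
t: 28.75
ee_pos: [0.5277, 0.1721, 0.2483]
tool_rot: [0.006, 0.987, -0.037, 0.155]
wrist_force: [0.5, 0.1, -0.6]
gripper_width: 0.571
```

Run:
```python
from g import *
go(place(54,"a",.006,.0),Rt["F"])
from bench import cams
d=cams.get_image("scene");f=d["frame"][160:390,130:460,::-1];cv2.imwrite("pics/s6.png",cv2.resize(f,None,fx=2.3,fy=2.3,interpolation=2))
```

```text
t 28.75 pos [0.5277 0.1721 0.2483] F [ 0.52  0.08 -0.56] w 0.571 q6 0.43
rot (tool) [ 0.001  0.003 -0.   ]
shift after turn, cm [-0.03  0.   10.5 ]
shift now, cm [ 0.00e+00 -1.00e-02  1.05e+01]
```

View pics/s6.png

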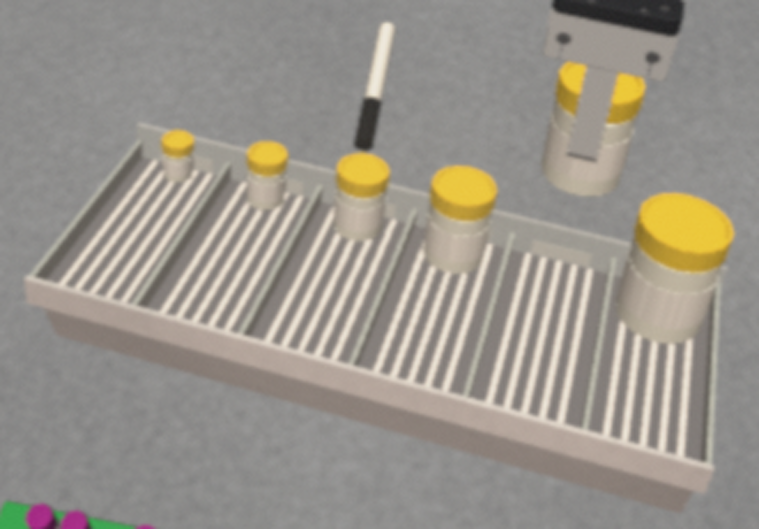

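>>> {"method": "drive_tool", "body": {
  "targets": [
    {"grip": -1, "xyz": [0, 0, 2.5], "angular": [0, 0.002, 0]},
    {"grip": -1, "xyz": [0, 0, 2.5], "angular": [0, 0, 0]},
    {"grip": -1, "xyz": [0, 0, 2.5], "angular": [0, 0, 0]},
    {"grip": -1, "xyz": [0, 0, 1.6], "angular": [0, 0, 0]},
    {"grip": -1, "xyz": [0, 0, 0.8], "angular": [0, 0, 0]},
    {"grip": -1, "xyz": [0, 0, 0.3], "angular": [0, 0, 0]},
    {"grip": -1, "xyz": [0, 0, 0], "angular": [0, 0, 0]},
    {"grip": -1, "xyz": [0, 0, 0], "angular": [0, 0, 0]}
  ]
}}

```text
t: 29.6
ee_pos: [0.5597, 0.1697, 0.1522]
tool_rot: [0.006, 0.987, -0.037, 0.158]
wrist_force: [0.5, 0.0, -1.0]
gripper_width: 0.571
```

>>> {"method": "drive_tool", "body": {
  "targets": [
    {"grip": -1, "xyz": [0, 0, 0.1], "angular": [0, 0, 0]},
    {"grip": -1, "xyz": [0, 0, 0], "angular": [0, 0, 0]}
  ]
}}

```text
t: 29.8
ee_pos: [0.5599, 0.1696, 0.1509]
tool_rot: [0.006, 0.987, -0.037, 0.158]
wrist_force: [0.4, -0.1, -1.1]
gripper_width: 0.571
```

Run:
```python
from g import *
go(place(54,"a",.006,.0),Rt["F"])
from bench import cams
d=cams.get_image("scene");f=d["frame"][160:390,130:460,::-1];cv2.imwrite("pics/s7.png",cv2.resize(f,None,fx=2.3,fy=2.3,interpolation=2))
```

```text
t 29.8 pos [0.5599 0.1696 0.1509] F [ 0.45 -0.13 -1.14] w 0.571 q6 0.45
rot (tool) [ 0.001 -0.002 -0.   ]
shift after turn, cm [-0.09 -0.01  0.24]
shift now, cm [-0.09 -0.01  0.24]
```

View pics/s7.png

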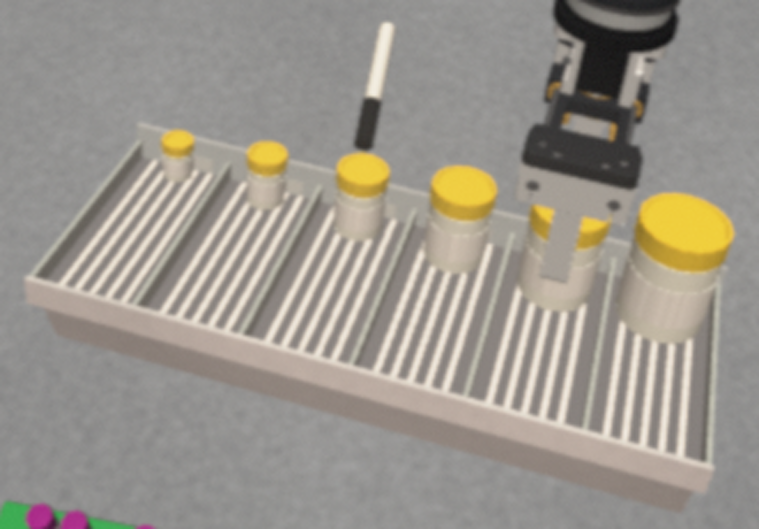

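pot_54 hangs over lane_a at about (560,260), clear of the divider and of end_62. I'll keep lowering it.

>>> {"method": "drive_tool", "body": {
  "targets": [
    {"grip": -1, "xyz": [0, 0, 0.1], "angular": [0, 0, 0]},
    {"grip": -1, "xyz": [0, 0, 0], "angular": [0, 0, 0]}
  ]
}}

```text
t: 30.05
ee_pos: [0.5601, 0.1695, 0.1494]
tool_rot: [0.006, 0.987, -0.037, 0.157]
wrist_force: [-0.6, -0.4, -1.7]
gripper_width: 0.572
```

>>> {"method": "drive_tool", "body": {
  "targets": [
    {"grip": -1, "xyz": [0, 0, 0.07], "angular": [0, 0, 0]},
    {"grip": -1, "xyz": [0, 0, 0], "angular": [0, 0, 0]}
  ]
}}

```text
t: 30.25
ee_pos: [0.5603, 0.1695, 0.1487]
tool_rot: [0.006, 0.987, -0.037, 0.157]
wrist_force: [-0.3, 0.6, -1.2]
gripper_width: 0.57
```

>>> {"method": "drive_tool", "body": {
  "targets": [
    {"grip": -1, "xyz": [0, 0, 0.05], "angular": [0, 0, 0]},
    {"grip": -1, "xyz": [0, 0, 0], "angular": [0, 0, 0]}
  ]
}}

```text
t: 30.45
ee_pos: [0.5606, 0.1696, 0.1487]
tool_rot: [0.006, 0.987, -0.036, 0.157]
wrist_force: [-2.9, -0.3, 3.7]
gripper_width: 0.572
```

>>> {"method": "drive_tool", "body": {
  "targets": [
    {"grip": 0.8, "xyz": [0, 0, 0], "angular": [0, 0, 0]},
    {"grip": 0.8, "xyz": [0, 0, 0], "angular": [0, 0, 0]},
    {"grip": 0.8, "xyz": [0, 0, 0], "angular": [0, 0, 0]},
    {"grip": 0.8, "xyz": [0, 0, 0], "angular": [0, 0, 0]},
    {"grip": 0.8, "xyz": [0, 0, 0], "angular": [0, 0, 0]},
    {"grip": 0.8, "xyz": [0, 0, 0], "angular": [0, 0, 0]},
    {"grip": 0.8, "xyz": [0, 0, 0], "angular": [0, 0, 0]},
    {"grip": 0.8, "xyz": [0, 0, 0], "angular": [0, 0, 0]}
  ]
}}

```text
t: 31.25
ee_pos: [0.5605, 0.1696, 0.1483]
tool_rot: [0.006, 0.987, -0.037, 0.157]
wrist_force: [0.2, 0.6, 0.5]
gripper_width: 0.902
```

>>> {"method": "drive_tool", "body": {
  "targets": [
    {"grip": 0.8, "xyz": [0, 0, -1], "angular": [0, 0, 0]},
    {"grip": 0.8, "xyz": [0, 0, -2], "angular": [0, 0, 0]},
    {"grip": 0.8, "xyz": [0, 0, -2.5], "angular": [0, 0, 0]},
    {"grip": 0.8, "xyz": [0, 0, -3], "angular": [0, 0, 0]},
    {"grip": 0.8, "xyz": [0, 0, -3], "angular": [0, 0, 0]},
    {"grip": 0.8, "xyz": [-3, 0, -2], "angular": [0, 0, 0]},
    {"grip": 0.8, "xyz": [-4, 0, 0], "angular": [0, 0, 0]},
    {"grip": 0.8, "xyz": [-4, 0, 0], "angular": [0, 0, 0]},
    {"grip": 0.8, "xyz": [-4, 0, 0], "angular": [0, 0, 0]},
    {"grip": 0.8, "xyz": [0, 0, 0], "angular": [0, 0, 0]},
    {"grip": 0.8, "xyz": [0, 0, 0], "angular": [0, 0, 0]}
  ]
}}

```text
t: 32.35
ee_pos: [0.3765, 0.1836, 0.231]
tool_rot: [0.006, 0.987, -0.036, 0.158]
wrist_force: [0.3, 0.7, 0.7]
gripper_width: 0.898
```

```bash
cat > chk.py <<'E'
from g import *
from bench import cams
T=cams.get_image("top");S=cams.get_image("scene")
tag=sys.argv[1]
f=T["frame"][80:220,110:390,::-1];cv2.imwrite(f"pics/t{tag}.png",cv2.resize(f,None,fx=2.8,fy=2.8,interpolation=2))
f=S["frame"][160:390,130:460,::-1];cv2.imwrite(f"pics/s{tag}.png",cv2.resize(f,None,fx=2.3,fy=2.3,interpolation=2))
def cen(d,th):
    h,m,L=yellow(d)
    return [np.argwhere(mk&(h[...,2]>th)).mean(0)[::-1] for st,c,mk in L]
for dia,ht,off in((62,84,.1875),(54,74,.1125),(46,64,.0375),(38,54,-.0375),(30,44,-.1125),(24,34,-.1875)):
    P=mid+off*U+dia/2000*xr+ht/1000*n
    a=min(cen(T,130),key=lambda q:np.linalg.norm(q-proj(T,P)));b=min(cen(S,190),key=lambda q:np.linalg.norm(q-proj(S,P)))
    M,g=tri(T,a,S,b);D=M-P
    w=onplane(T,*a,P[2])-P;v=onplane(S,*b,P[2])-P
    print(dia,"meas-expected mm: uphill %.1f left %.1f normal %.1f gap %.1f | top-ray X %.1f scene-ray X %.1f"%(D@xr*1e3,D@U*1e3,D@n*1e3,g*1e3,w@X*1e3,v@X*1e3), "px",a.round(0),b.round(0))
E
python3 chk.py 8
```

```text
62 meas-expected mm: uphill 0.2 left 0.7 normal -2.9 gap 0.9 | top-ray X 0.2 scene-ray X 3.1 px [147. 165.] [428. 257.]
54 meas-expected mm: uphill -0.0 left 0.5 normal -2.8 gap 1.2 | top-ray X -0.0 scene-ray X 2.9 px [187. 171.] [379. 249.]
46 meas-expected mm: uphill -0.3 left -0.8 normal -2.7 gap 1.3 | top-ray X -0.4 scene-ray X 2.6 px [226. 178.] [331. 241.]
38 meas-expected mm: uphill -0.7 left -1.0 normal -2.5 gap 1.2 | top-ray X -0.7 scene-ray X 2.1 px [264. 184.] [287. 234.]
30 meas-expected mm: uphill -0.8 left -0.9 normal -2.7 gap 1.8 | top-ray X -1.0 scene-ray X 2.2 px [301. 190.] [246. 227.]
24 meas-expected mm: uphill -1.3 left 0.2 normal -2.5 gap 1.6 | top-ray X -1.5 scene-ray X 1.6 px [337. 195.] [207. 221.]
```

View pics/s8.png

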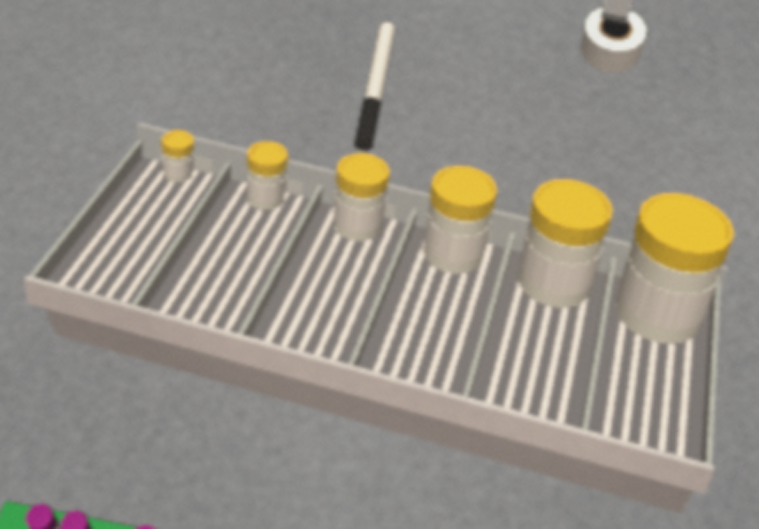

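View pics/t8.png

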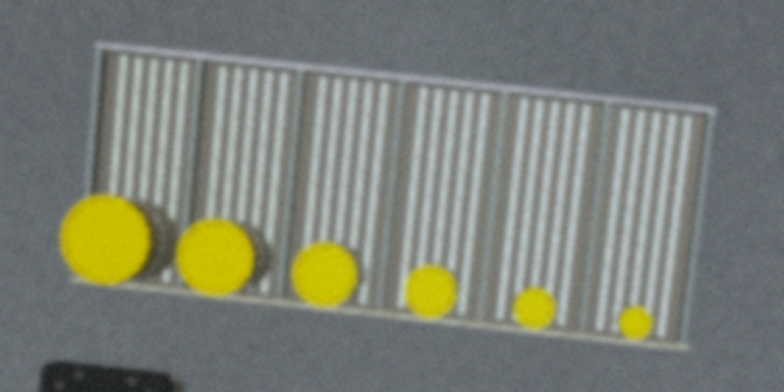

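All six pots stand in size order, and the four placed ones line up with the end pots (147,165 to 337,195 in the top view). They all lie against the stop, so I'm handing in.

Run:
```python
from bench import ticket,robot
print(robot.read_state()["t"]);print(ticket.hand_in())
```

```text
32.45
the job is handed in; nothing more can be done
None
```

The job is done and handed in at 32.5 s: the four loose pots stand upright in size order between the two end pots. From the biggest end, pot_54 is in lane_a, pot_46 in lane_b, pot_38 in lane_c and pot_30 in lane_d. Each was tilted 18° to match the slope, lowered until I felt contact (about 4–11 N) and then released to slide down to the stop.

**Last checks:** In the final two-view check, all six pots were within about 1.3 mm of the expected position along the slope. The four placed pots lie on one line with the untouched end pots, so I take them as home against the stop. They sat within 1 mm of the middle of their lanes, and the arm was clear of everything.

**What disagreed:** Heights measured from the two cameras came out 2–3 mm lower than the text says, for the end pots as well. This looks like a calibration error, because the forces felt on lowering agreed with the text's heights to within about 1 mm.

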